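# Seat a gauge block in the gap that takes it and hold the jaw closed on it

## Robot

A 6-joint arm with a two-finger parallel gripper is mounted at the origin on the work surface. World frame = base frame: x ahead of the robot, y to its left, z up, the work surface at z = 0. Lengths are in m, angles in rad, forces in N, time in s.
With the tool pointing down it reaches from about 0.35 to 0.975 m from the base axis. Payload 7.1 kg.
Tool frame: the origin (TCP) lies on the mounting face of the last link; the fingertips stand 182 mm ahead of it and the grasp point (between the pads) lies 163 mm ahead of it (nose_length is the distance from the TCP to the fingertips, in m); z points along the fingers, y is the line along which they close (so a half turn about z gives the same grasp; the last joint's range is limited). The gripper opens to 88 mm and grips with 3 to 60 N. Pads are 20 mm wide; open, the fingers measure 115 mm over their backs; the gripper's body (75 mm by 178 mm) begins 61 mm behind the grasp point.
Start: joints at [-1.249, 0.423, 1.63, -0, 1.089, -0.019], TCP at [0.209, -0.589, 0.405] pointing down, gripper open.
Joint ranges: [-3, 3], [-0.9, 2.11], [0.09, 2.58], [-1.31, 4.45], [0.11, 2.69], [-2.54, 2.54]. Speed limits (rad/s): [2.39, 2.39, 3.01, 3.14, 3.14, 3.14].

## Interface

Orientations are given as a rotation vector (axis times angle).
In Python, from bench import sense, get_image, camera_info, sign_off, nose_length gives the robot as it stands.
- The arm moves only by the shell command python3 -m crank 'ROWS' [OPENING] [FORCE]. ROWS is JSON, a list of rows, each a list of 4 numbers: the shift along the world's x, y, z each as a share of 120 mm, from -1 to 1, then the turn about the world's z as a share of 4 degrees, from -1 to 1. A call has 1 to 20 rows; each row shifts and turns the commanded pose from where the row before left it; what a row does not reach is not made up. A row lasts 1/10 s, in which the tool goes at most 50 mm and 8.59 degrees, less where a joint would pass 70% of its speed; a pose out of reach is approached as far as the arm can. A call with a number of a shift or a turn outside -1 to 1 is refused whole. A call with a gripper value outside its range is refused whole. OPENING is the opening, from 0 (shut) to 1 (fully open), set as the call begins (- or left out, the last holds). The fingers move at their own pace and stop on an object; FORCE is the grip in N (left out, the last holds). Time passes only in rows, so rows that do not move let the fingers close. It gives the time, the measured TCP pose, the force, the opening and the grip force at its end, in the units of the state.
- sense(): the state, without advancing time (a new reading comes with each control period).
- get_image(name): name is "scene" or "top" or "wrist"; returns the picture (480x640x3 uint8, red, green, blue); there is no depth.
- camera_info(name): a dict with "fx", "fy", "cx", "cy" (pixels), "R" (3x3) and "t" (3): a world point X has camera coordinates R X + t; the wrist camera has in their place "mount" (4x4, takes a point from camera to tool coordinates, whose origin is the TCP and whose axes are the flange's). Camera axes: x right, y down, z forward; pixel columns grow to the right and rows downward; lengths in m; the calibration is good to about 2 mm. A picture is of the moment at which its call begins: read the wrist's pose just before it. camera_info takes no time and is no camera call.
- sign_off(): hands the job in; it is judged then, once.
The state is a dict: "time_s": time; "joint_pos": joint angles; "dq": joint speeds; "effort": joint torques, N m; "tool_pos": TCP position; "orientation": TCP orientation; "wrist_force": force on the tool from outside, world axes, zero at the start; "torque": the same for the moment, N m; "width": finger opening in m; "grasp_force": force on a finger pad.
Only numpy, scipy, OpenCV 4.12 (cv2) and the standard library are available. Lean on these libraries where they do the work, as an engineer would, in place of code of your own. Each camera call takes 0.05 s, during which the arm holds its last target. There are 200 camera calls.

## Task

Two gauge holders stand on the granite plate, each with a gap between a fixed dark steel anvil and a spring-opened jaw: stand the loose steel gauge block upright in the gap that is wide enough for its thin side, down on the gap's floor and about midway along the jaw, and let go of it. Then push that holder's blue push plate so that its jaw presses the block firmly flush against the anvil, and finish while still holding it pressed. Do not push the jaw of the narrow holder and leave the ring, the bottle and the plug gauge where they are.

Things in the scene. Friction and masses are not known exactly. Their poses are not given: they have to be found in the camera images.
- gauge_center (a point): Centre (half-way up, 40 mm above its underside) of the loose steel gauge block, a plain upright bar: 20 mm along its x, 30 mm along its y, 80 mm high along z, 0.25 to 0.5 kg. It starts standing on the granite.
- gauge: The same gauge block; origin at the centre of its underside, axes as above.
- wide_holder: Fixed holder on the granite: cream base 170 x 90 x 12 mm. Origin: centre of its underside; z up, x from the blue push plate to the anvil. Dark steel anvil (22 thick, 60 wide along y, top 44 above origin) has its face at x = +50, looking to -x. A black sliding jaw (50 wide, top 43 above origin) stands 28 mm before that face: the gap, open at top and ends. Takes the block's 20 mm side, not its 30.
- wide_jaw: Sliding jaw of the wide holder; axes as the holder's. Origin: the point to push, centre of the rear (-x) face of its blue upright push plate (12 thick, 44 wide, spanning 13 to 59 mm above the holder's underside; free space behind). It slides along +x only, up to 12 mm, against a spring (3 N at start, 150 N/m) that reopens it. At x = -52 in the holder's frame when open, -44 with the block clamped.
- wide_gap (a point): Middle of the floor of the wide holder's open gap (12 mm above the holder's underside, 42 mm above the table); axes as the holder's.
- narrow_holder: Fixed holder on the granite: cream base 170 x 90 x 12 mm. Origin: centre of its underside; z up, x from the blue push plate to the anvil. Dark steel anvil (22 thick, 60 wide along y, top 44 above origin) has its face at x = +50, looking to -x. A black sliding jaw (50 wide, top 43 above origin) stands 14 mm before that face: the gap, open at top and ends. This gap is too narrow for the block.
- narrow_jaw: Sliding jaw of the narrow holder; axes as the holder's. Origin: the point to push, centre of the rear (-x) face of its blue upright push plate (12 thick, 44 wide, spanning 13 to 59 mm above the holder's underside; free space behind). It slides along +x only, up to 12 mm, against a spring (3 N at start, 150 N/m) that reopens it. At x = -38 in its holder's frame when open.
- granite: Fixed black granite plate, 500 x 900 x 30 mm, origin at the centre of its underside on the table; its top, on which all this stands, is 30 mm above the table.
- setting_ring: Bystander: dark steel ring, 56 mm across, 22 mm high, lying flat; origin at the centre of its underside.
- cleaner: Bystander: white bottle with a red cap, 48 mm across, 110 mm high; origin at the centre of its underside.
- plug_gauge: Bystander: slim aluminium plug gauge standing on end, 26 mm across, 100 mm high; origin at the centre of its underside.

How it is judged:
By the outcome, as a careful person would: the job done as asked, in the order asked, and still so for the second after the job is handed in, while the arm keeps its last pose, push and grip.
It also fails if it takes over 48 s, if anything falls off the work surface, if the arm or the gripper's body presses on something with over 40 N, if the wrist force passes 120 N, or if a joint passes its speed limit or range.

## Working session

There is one attempt and no reset: what is moved stays moved. The work goes in short steps, Python scripts to look and compute and a shell command to move; the robot and the scene stay as the last step left them, time stands still between calls to the robot, and variables do not carry over. Pictures are saved under pics/ and viewed, at most 10 in all, crops included, and the job is handed in when it is done.

```bash
mkdir -p pics; python3 - <<'E'
from bench import *
import cv2,numpy as np
print(sense()); print(nose_length)
for n in("top","scene"):
    cv2.imwrite(f"pics/{n}1.png",get_image(n)[:,:,::-1]); c=camera_info(n); print({k:np.round(v,4).tolist() for k,v in c.items()})
print(camera_info("wrist"))
E
```

```text
{'time_s': 0.0, 'joint_pos': array([-1.24902982e+00,  4.23830829e-01,  1.63071416e+00, -2.11969884e-05,
        1.08860224e+00, -1.90100553e-02]), 'dq': array([ 6.27661306e-04, -8.26790732e-04, -3.09283410e-06, -2.90376197e-05,
       -6.24800079e-04,  1.08905578e-03]), 'effort': array([-7.45632824e-04, -5.44628835e+01, -2.73663712e+01,  6.43520197e-02,
        2.28954793e-02, -6.70348027e-05]), 'tool_pos': array([ 0.20881091, -0.58877769,  0.40389824]), 'orientation': array([-3.09458485e+00, -5.32459346e-01,  3.97200931e-04]), 'wrist_force': array([-0.23242789,  1.03490578, -0.04597075]), 'torque': array([ 0.00278164, -0.01829816,  0.04100893]), 'grasp_force': 0.0, 'width': 0.08789880528711681}
0.182
{'fx': 493.4994, 'fy': 493.4994, 'cx': 321.3353, 'cy': 242.4313, 'R': [[0.0303, -0.9995, 0.0128], [-0.99, -0.0318, -0.1375], [0.1378, -0.0085, -0.9904]], 't': [-0.0262, 0.573, 1.128]}
{'fx': 519.3767, 'fy': 519.3767, 'cx': 303.1035, 'cy': 231.7315, 'R': [[0.7682, 0.6402, -0.0098], [0.4712, -0.5757, -0.6682], [-0.4334, 0.5087, -0.7439]], 't': [-0.4262, -0.2342, 1.2697]}
{'fx': 372.556668839839, 'fy': 372.556668839839, 'cx': 311.35860651661733, 'cy': 245.68177702320864, 'mount': array([[-7.05386423e-04, -9.67683157e-01, -2.52168219e-01,
         6.93888373e-02],
       [ 9.99998776e-01, -1.03476294e-03,  1.17357021e-03,
         2.19716735e-04],
       [-1.39657846e-03, -2.52167083e-01,  9.67682702e-01,
         2.06417885e-02],
       [ 0.00000000e+00,  0.00000000e+00,  0.00000000e+00,
         1.00000000e+00]])}
```

View pics/top1.png

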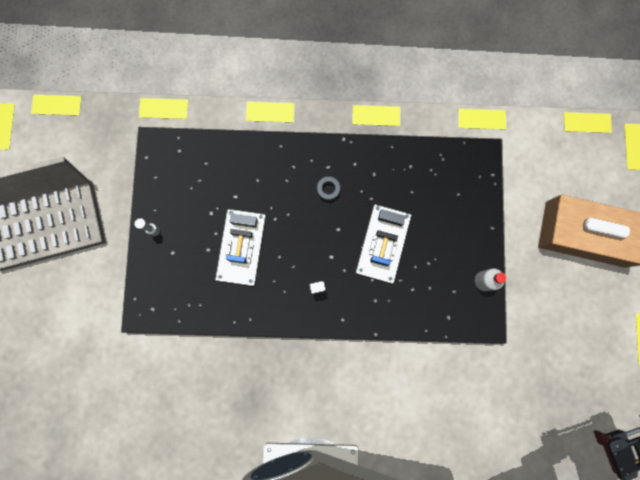

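View pics/scene1.png

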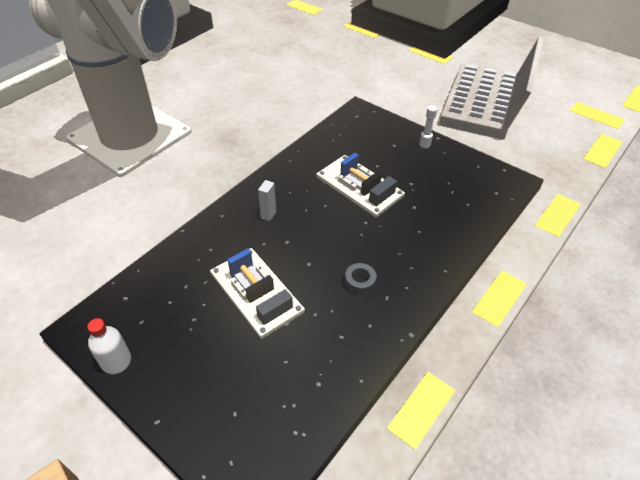

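The top picture shows holders at about (240,247) and (384,243), the block at (317,287), ring at (328,188), bottle at (490,280) and plug at (145,227). The right holder seems to have the larger gap, so I'll zoom in.

```bash
python3 - <<'E'
import cv2
i=cv2.imread("pics/top1.png")
cv2.imwrite("pics/crop1.png",cv2.resize(i[195:305,210:420],None,fx=3.8,fy=3.8,interpolation=cv2.INTER_CUBIC))
E
cat > h.py <<'E'
import numpy as np
from bench import *
from scipy.spatial.transform import Rotation as Ro
def ray(name,uv,z):
    c=camera_info(name)
    d=np.array([(uv[0]-c['cx'])/c['fx'],(uv[1]-c['cy'])/c['fy'],1.])
    if name=='wrist':
        s=sense();R=Ro.from_rotvec(s['orientation']).as_matrix();M=np.array(c['mount'])
        o=R@M[:3,3]+s['tool_pos'];d=R@M[:3,:3]@d
    else:
        R=np.array(c['R']);o=-R.T@np.array(c['t']);d=R.T@d
    return o+d*(z-o[2])/d[2]
E
python3 -c "
from h import *
for n,u,z in [('blocktop',(317.5,287),.11),('R base far L',(376,206),.042),('far R',(411,212),.042),('near R',(391,282),.042),('near L',(357,273),.042),('L farL',(227,210),.042),('L farR',(265,213),.042),('L nearR',(252,285),.042),('L nearL',(216,281),.042)]: print(n,ray('top',u,z).round(4))"
```

```text
blocktop [ 0.4648 -0.0022  0.11  ]
R base far L [ 0.6653 -0.1362  0.042 ]
far R [ 0.6535 -0.22    0.042 ]
near R [ 0.4851 -0.174   0.042 ]
near L [ 0.5036 -0.094   0.042 ]
L farL [0.6439 0.2183 0.042 ]
L farR [0.6396 0.1278 0.042 ]
L nearR [0.468  0.1502 0.042 ]
L nearL [0.4747 0.2343 0.042 ]
```

View pics/crop1.png

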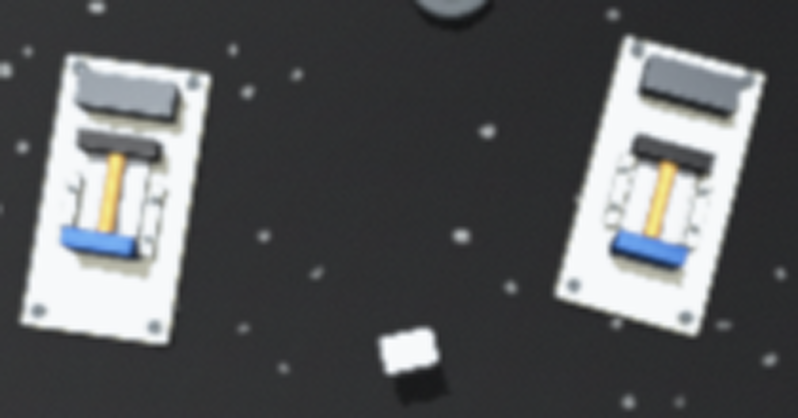

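The right holder at about (384,243) is the wide one: centre (0.577,-0.156), yaw about -15°, length 171 mm which checks out. The block is at (0.465,-0.002), yaw about +13°. I'll move over the block with the closing line along its thin side.

```bash
python3 -m crank '[[0.107,0.245,0,1],[0.107,0.245,0,1],[0.107,0.245,0,1],[0.107,0.245,0,1],[0.107,0.245,0,1],[0.107,0.245,0,1],[0.107,0.245,0,1],[0.107,0.245,0,1],[0.107,0.245,0,1],[0.107,0.245,0,1],[0.107,0.245,0,1],[0.107,0.245,0,1],[0.107,0.245,0,1],[0.107,0.245,0,1],[0.107,0.245,0,1],[0.107,0.245,0,1],[0.107,0.245,0,1],[0.107,0.245,0,1],[0.107,0.245,0,1],[0.107,0.245,0,1]]' 1 && python3 -m crank '[[0,0,0,0.8],[0,0,0,0],[0,0,0,0]]'
python3 - <<'E'
from h import *
import cv2
s=sense();R=Ro.from_rotvec(s['orientation']).as_matrix();print(s['time_s'],s['tool_pos'],np.degrees(np.arctan2(R[1,1],R[0,1])),s['joint_pos'])
cv2.imwrite("pics/w1.png",get_image("wrist")[:,:,::-1])
E
```

```text
time_s: 2.1
tool_pos: [0.4659, 0.0003, 0.4045]
orientation: [-2.026, -2.401, 0.0]
wrist_force: [0.3, 0.8, -0.6]
width: 0.0875
grasp_force: 0.0
time_s: 2.4
tool_pos: [0.4655, -0.0011, 0.4044]
orientation: [-1.963, -2.452, 0.001]
wrist_force: [0.5, -0.0, -0.1]
width: 0.0881
grasp_force: 0.0
2.4 [ 0.46546601 -0.00111204  0.40442852] 12.645148128265594 [-2.79233777e-02  1.87590817e-01  1.97145968e+00 -1.49820427e-04
  9.83218742e-01 -2.48539737e-01]
```

View pics/w1.png

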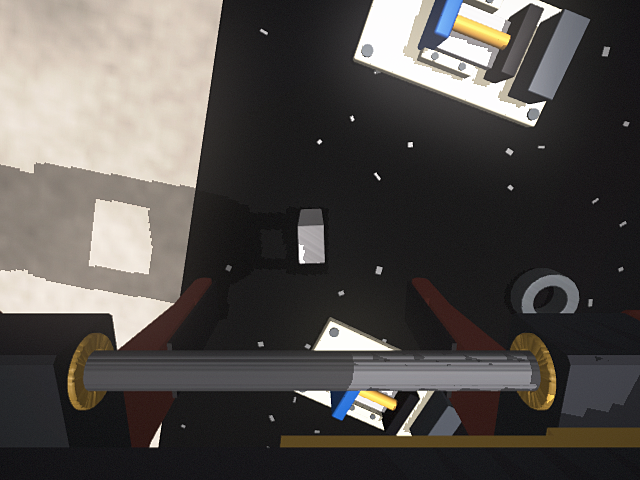

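The wrist view shows the block with its top face spanning about (299..325, 224..264) and aligned with the fingers. I'll refine it numerically.

```bash
python3 - <<'E'
from h import *
import cv2
i=cv2.imread("pics/w1.png",0)[195:280,280:345]
m=(i>150).astype(np.uint8)
n,l,st,c=cv2.connectedComponentsWithStats(m);k=1+np.argmax(st[1:,4]);print(st[k],c[k]+[280,195])
r=cv2.minAreaRect(np.argwhere(l==k)[:,::-1].astype(np.float32));b=cv2.boxPoints(r)+[280,195]
P=np.array([ray('wrist',u,.11) for u in b]);print(b.round(1),P.round(4),P.mean(0),np.linalg.norm(np.diff(P,axis=0),axis=1))
print(i[::6,::4])
E
```

```text
[ 18  31  27  38 920] [310.66956522 243.95      ]
[[297.5 226. ]
 [322.5 225. ]
 [324.  262. ]
 [299.  263.1]] [[ 0.4533  0.0082  0.11  ]
 [ 0.4714  0.0131  0.11  ]
 [ 0.4791 -0.015   0.11  ]
 [ 0.4605 -0.02    0.11  ]] [ 0.46608728 -0.00343025  0.11      ] [0.01874993 0.02907034 0.01924544]
[[ 25  25  28  26  25  29  28  28  27  26  30  31  26  28  27  24  28]
 [ 26  28  26  27  26  27  29  27  26  26  27  28  26  26  25  26  29]
 [ 25  29  31  20  29  16  23  16  19  23  15  28  28  30  26  26  29]
 [ 15  24  18  20  19  89  84  84  83  83  85  22  26  29  27  25  29]
 [ 19  15  19  17  19  85  82  83  81  81  81  17  19  28  26  25  28]
 [ 23  21  18  20  14  75  90  97 116 126 137   5  24  25  30  29  26]
 [ 27  19  20  18  12 174 169 173 166 167 162   7  28  26  28  28  28]
 [ 29  19  26  17  10 169 177 171 168 169 163  16  31  29  29  25  26]
 [ 28  20  20  19  19 176 172 165 169 167 167  43  21  29  27  29  29]
 [ 27  28  20  18  13 255 154 164 172 161 162  84  22  31  32  30  27]
 [ 26  27  23  18  18 255 152 167 162 158 169 132  28  29  29  29  30]
 [ 21  22  24  22  20 255 255 174 169 168 165 156  32  31  28  31  28]
 [ 19  20  21  17  23  20  24  23  21  25  25  19  24  32  29  29  31]
 [ 28  29  18  23  32  24  22  22  26  23  22  23  23  31  32  28  31]
 [ 30  27  32  28  31  28  28  30  28  26  33  32  30  33  32  31  32]]
```

```bash
python3 -m crank '[[0.005,-0.02,-0.3,0.58],[0,0,-0.3,0],[0,0,-0.3,0],[0,0,-0.2,0],[0,0,-0.1,0],[0,0,-0.08,0],[0,0,0,0],[0,0,0,0]]' && python3 -m crank '[[0,0,0,0],[0,0,0,0],[0,0,0,0],[0,0,0,0],[0,0,0,0],[0,0,0,0],[0,0,0,0],[0,0,0,0],[0,0,0,0],[0,0,0,0]]' 0 35
```

```text
time_s: 3.25
tool_pos: [0.4667, -0.0036, 0.2518]
orientation: [1.911, 2.492, 0.001]
wrist_force: [-0.3, -0.5, 0.4]
width: 0.0881
grasp_force: 0.0
time_s: 4.25
tool_pos: [0.4663, -0.0035, 0.251]
orientation: [-1.911, -2.493, 0.0]
wrist_force: [-1.1, -0.2, -0.4]
width: 0.0199
grasp_force: 35.0
```

```bash
python3 -m crank '[[0,0,0.15,0],[0,0,0.3,0],[0,0,0.4,0],[0,0,0.4,0],[0.1,-0.2,0,-0.75],[0.1,-0.2,0,-0.75],[0.1,-0.2,0,-0.75],[0.1,-0.2,0,-0.75],[0.1,-0.2,0,-0.75],[0.1,-0.2,0,-0.75],[0.1,-0.2,0,-0.75],[0.1,-0.2,0,-0.75],[0.1,-0.2,0,-0.75],[0.1,-0.2,0,-0.75],[0,0,0,0],[0,0,0,0],[0,0,0,0]]'
python3 - <<'E'
from h import *
import cv2
s=sense();R=Ro.from_rotvec(s['orientation']).as_matrix();print(s['time_s'],s['tool_pos'],np.degrees(np.arctan2(R[1,1],R[0,1])))
cv2.imwrite("pics/w2.png",get_image("wrist")[:,:,::-1])
E
```

```text
time_s: 5.95
tool_pos: [0.5857, -0.2428, 0.4002]
orientation: [-2.489, -1.913, 0.001]
wrist_force: [-0.2, 0.8, -4.6]
width: 0.0197
grasp_force: 35.0
5.95 [ 0.5856957  -0.24275175  0.40018307] -14.916121844821648
```

View pics/w2.png

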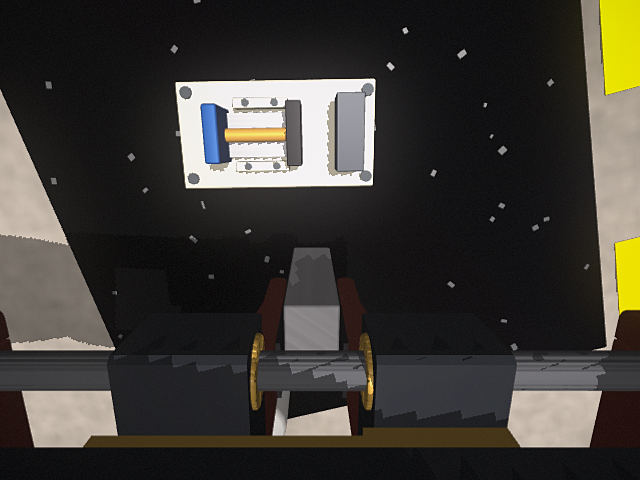

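The wide holder is fully visible: base corners at about (177,82), (375,79), (373,185) and (186,188), the jaw at columns 286–301 and the anvil at 335–365. The block is held square at about (312,300).

```bash
cat > fit.py <<'E'
from h import *
import cv2
from scipy.optimize import least_squares
i=cv2.imread("pics/w2.png")[60:210,160:400]
m=(i.min(2)>190).astype(np.uint8)
n,l,st,c=cv2.connectedComponentsWithStats(m);k=1+np.argmax(st[1:,4]);h=cv2.convexHull(np.argwhere(l==k)[:,::-1].astype(np.int32))
b=cv2.approxPolyDP(h,6,True)[:,0]+[160,60];print(b)
P=np.array([ray('wrist',u,.042)[:2] for u in b])
print(np.linalg.norm(P-np.roll(P,1,0),axis=1))
L=np.array([[-85,45],[85,45],[85,-45],[-85,-45]])/1000
def mod(p):
    R=np.array([[np.cos(p[2]),-np.sin(p[2])],[np.sin(p[2]),np.cos(p[2])]]);return p[:2]+L@R.T
def f(p):
    M=mod(p);return (np.array([M[np.argmin(np.linalg.norm(M-q,axis=1))]-q for q in P])).ravel()
r=least_squares(f,[.577,-.156,-.26]);p=r.x;print(p,np.degrees(p[2]),r.fun.reshape(-1,2).round(4))
ex=np.array([np.cos(p[2]),np.sin(p[2])]);ey=np.array([-ex[1],ex[0]])
for n,u,z in [('anvil top right',(365,130),.074),('anvil top left',(338,130),.074),('jaw R',(301,130),.073),('jaw L',(286,130),.073),('plate L top',(202,130),.089)]:
    q=ray('wrist',u,z)[:2]-p[:2];print(n,(q@ex).round(4),(q@ey).round(4))
g=p[:2]+.036*ex;t=sense()['tool_pos'];print('gap',g,'shift',(g-t[:2])/.12)
g=p[:2]-.052*ex;print('plate',g)
E
python3 fit.py; python3 -c "
import cv2;i=cv2.imread('pics/w2.png',0);print(i[115,280:372].tolist())"
```

```text
[[374  79]
 [371 184]
 [186 187]
 [176  82]]
[0.16641292 0.08730238 0.16649336 0.08766466]
[ 0.5777419  -0.15743772 -0.24658906] -14.128512351480206 [[ 0.0019  0.0008]
 [ 0.0015 -0.0018]
 [-0.0018 -0.0007]
 [-0.0016  0.0017]]
anvil top right 0.0723 0.0015
anvil top left 0.0511 0.0018
jaw R 0.022 0.0023
jaw L 0.0102 0.0024
plate L top -0.0514 0.0026
gap [ 0.61265292 -0.16622524] shift [0.22382994 0.63671317]
plate [ 0.52731487 -0.14474465]
[245, 249, 143, 157, 161, 81, 75, 93, 94, 94, 95, 95, 99, 97, 100, 102, 101, 105, 106, 107, 32, 105, 255, 246, 242, 241, 242, 242, 242, 242, 241, 242, 242, 241, 242, 242, 242, 241, 242, 241, 242, 242, 242, 242, 241, 242, 245, 250, 157, 166, 167, 168, 170, 173, 133, 37, 49, 97, 176, 160, 157, 156, 154, 157, 156, 156, 156, 155, 155, 155, 157, 157, 156, 156, 156, 156, 154, 155, 156, 156, 155, 156, 159, 145, 117, 255, 244, 241, 241, 240, 241, 241]
```

```bash
python3 -m crank '[[0.057,0.16,0,0.2],[0.057,0.159,0,0],[0.057,0.159,0,0],[0.057,0.159,0,0],[0,0,-0.15,0],[0,0,-0.25,0],[0,0,-0.2,0],[0,0,-0.1,0],[0,0,0,0],[0,0,0,0],[0,0,0,0]]'
python3 - <<'E'
from h import *
import cv2
s=sense();R=Ro.from_rotvec(s['orientation']).as_matrix();print(s['time_s'],s['tool_pos'],np.degrees(np.arctan2(R[1,1],R[0,1])))
cv2.imwrite("pics/w3.png",get_image("wrist")[:,:,::-1])
E
```

```text
time_s: 7.1
tool_pos: [0.6142, -0.1671, 0.3186]
orientation: [2.476, 1.93, 0.002]
wrist_force: [-0.0, -0.5, -5.0]
width: 0.02
grasp_force: 35.0
7.1 [ 0.61424808 -0.16707671  0.31863257] -14.147105926075131
```

View pics/w3.png

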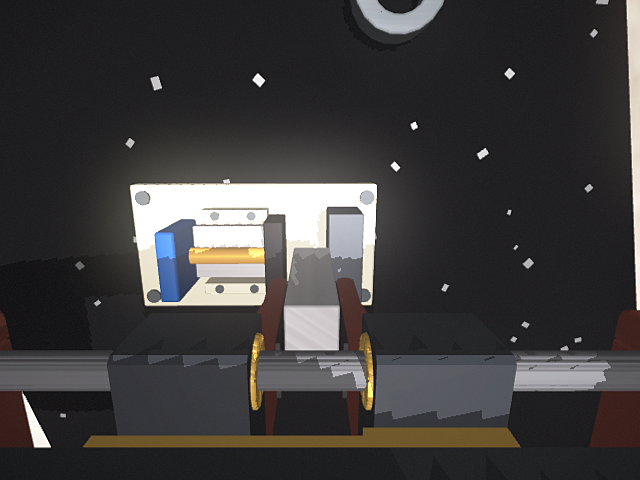

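The block is above the gap, with its lower edge at about (311,248). The jaw's right top edge is at about 286 and the anvil's left edge at about 327. I'll check the numbers.

```bash
python3 - <<'E'
from h import *
import cv2
i=cv2.imread("pics/w3.png",0);print(i[230,258:370].tolist(),i[252,284:340].tolist(),sep='\n')
p=np.array([.5777,-.1574]);a=np.radians(-14.13);ex=np.array([np.cos(a),np.sin(a)]);ey=np.array([-ex[1],ex[0]])
for n,u,z in [('tcp',None,0),('jawR',(286,230),.073),('anvilL',(327,230),.074),('blkL',(292,249),.0976),('blkR',(330,249),.0976),('anvil far top',(344,208),.074),('jaw far top',(276,215),.073),('base farL',(131,184),.042),('base farR',(377,184),.042)]:
    q=(ray('wrist',u,z) if u else sense()['tool_pos'])[:2]-p;print(n,(q@ex).round(4),(q@ey).round(4))
E
```

```text
[255, 255, 255, 217, 228, 169, 90, 117, 117, 118, 117, 119, 119, 119, 119, 121, 122, 120, 123, 124, 123, 124, 124, 120, 95, 90, 81, 143, 255, 255, 255, 255, 255, 255, 255, 255, 255, 255, 255, 255, 255, 255, 255, 255, 255, 255, 255, 255, 255, 255, 255, 255, 255, 255, 255, 255, 255, 255, 255, 255, 255, 234, 237, 236, 237, 238, 242, 248, 109, 80, 96, 162, 199, 192, 191, 192, 191, 191, 190, 190, 192, 190, 191, 192, 189, 190, 188, 189, 189, 190, 188, 188, 188, 190, 188, 188, 187, 188, 188, 187, 187, 187, 189, 187, 172, 188, 255, 255, 255, 255, 255, 255]
[78, 72, 129, 253, 237, 235, 235, 238, 241, 143, 131, 144, 146, 146, 145, 145, 143, 144, 144, 144, 145, 145, 146, 146, 147, 146, 145, 144, 145, 146, 142, 143, 142, 143, 141, 141, 142, 142, 141, 141, 140, 141, 141, 143, 140, 143, 156, 182, 180, 179, 177, 179, 177, 177, 177, 176]
tcp 0.0377 -0.0005
jawR 0.0236 0.0195
anvilL 0.0489 0.0196
blkL 0.0284 0.014
blkR 0.0495 0.0139
anvil far top 0.059 0.0332
jaw far top 0.0177 0.0288
base farL -0.0832 0.0449
base farR 0.0841 0.0446
```

```bash
python3 -m crank '[[-0.016,0.021,0,0],[0,0,0,0],[0,0,-0.1,0],[0,0,-0.1,0],[0,0,-0.1,0],[0,0,-0.06,0],[0,0,-0.03,0],[0,0,0,0],[0,0,0,0]]'; python3 -m crank '[[0,0,-0.02,0],[0,0,-0.02,0],[0,0,-0.02,0],[0,0,0,0],[0,0,0,0]]'
```

```text
time_s: 8.05
tool_pos: [0.612, -0.1645, 0.2704]
orientation: [2.478, 1.931, 0.0]
wrist_force: [-0.5, -0.5, -4.1]
width: 0.0196
grasp_force: 35.0
time_s: 8.55
tool_pos: [0.6117, -0.1645, 0.2631]
orientation: [2.478, 1.931, 0.0]
wrist_force: [0.2, 0.6, -4.6]
width: 0.0197
grasp_force: 35.0
```

```bash
python3 -m crank '[[0,0,-0.008,0],[0,0,-0.008,0],[0,0,0,0],[0,0,0,0]]'
```

```text
time_s: 8.95
tool_pos: [0.6118, -0.1644, 0.263]
orientation: [2.478, 1.931, 0.0]
wrist_force: [-6.1, 1.6, 12.3]
width: 0.0197
grasp_force: 35.0
```

```bash
python3 -m crank '[[0,0,0.012,0],[0,0,0,0]]' && python3 -m crank '[[0,0,0,0],[0,0,0,0],[0,0,0,0],[0,0,0,0],[0,0,0,0],[0,0,0,0]]' 0.6 && python3 -m crank '[[0,0,0.1,0],[0,0,0.2,0],[0,0,0.3,0],[0,0,0.3,0],[0,0,0.2,0],[-0.125,-0.33,0,0],[-0.125,-0.33,0,0],[0,0,0,0],[0,0,0,0]]'
python3 - <<'E'
from h import *
import cv2
print(sense()['tool_pos'])
cv2.imwrite("pics/w4.png",get_image("wrist")[:,:,::-1])
E
```

```text
time_s: 9.15
tool_pos: [0.6119, -0.1645, 0.263]
orientation: [2.478, 1.93, 0.001]
wrist_force: [-2.3, -0.1, 1.6]
width: 0.0198
grasp_force: 35.0
time_s: 9.75
tool_pos: [0.6117, -0.1645, 0.2625]
orientation: [-2.478, -1.931, 0.0]
wrist_force: [0.0, -0.3, 0.2]
width: 0.0524
grasp_force: 0.0
time_s: 10.65
tool_pos: [0.5814, -0.2443, 0.3954]
orientation: [2.48, 1.928, 0.001]
wrist_force: [-0.5, 1.0, -0.0]
width: 0.0527
grasp_force: 0.0
[ 0.58139456 -0.24432113  0.39536234]
```

View pics/w4.png

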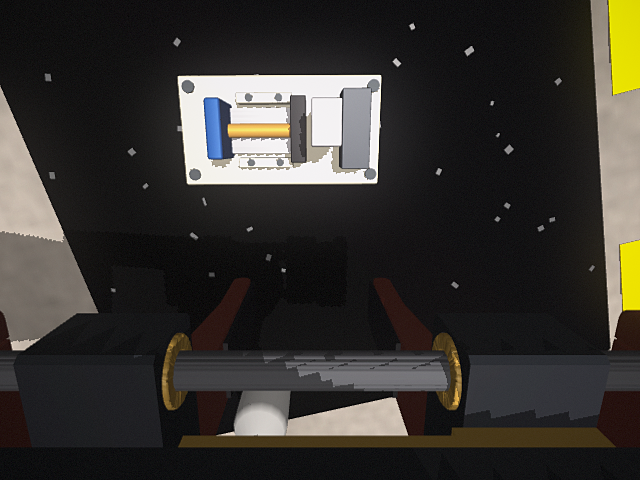

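The block stands free in the gap, its top at columns 312–342 and rows 97–146, between the jaw (291–305) and anvil (342–368). I'll check its y and plan the push.

```bash
python3 - <<'E'
from h import *
p=np.array([.5777,-.1574]);a=np.radians(-14.13);ex=np.array([np.cos(a),np.sin(a)]);ey=np.array([-ex[1],ex[0]])
for n,u,z in [('blk',(327,121.5),.122),('jaw',(298,129),.073),('anvil',(355,128),.074),('plate',(211,128),.089)]:
    q=ray('wrist',u,z)[:2]-p;print(n,(q@ex).round(4),(q@ey).round(4))
t=sense()['tool_pos']
g=p-.085*ex;print('behind',g,(np.r_[g,.24]-t)/.12, 'ex',ex)
E
```

```text
blk 0.0362 0.003
jaw 0.0158 0.0007
anvil 0.0598 0.0013
plate -0.0472 0.0008
behind [ 0.49527173 -0.13664956] [-0.72038962  0.8908212  -1.29269669] ex [ 0.96974433 -0.2441228 ]
```

```bash
python3 -m crank '[[-0.036,0.0445,0,1],[-0.036,0.0445,0,1],[-0.036,0.0445,0,1],[-0.036,0.0445,0,1],[-0.036,0.0445,0,1],[-0.036,0.0445,0,1],[-0.036,0.0445,0,1],[-0.036,0.0445,0,1],[-0.036,0.0445,0,1],[-0.036,0.0445,0,1],[-0.036,0.0445,0,1],[-0.036,0.0445,0,1],[-0.036,0.0445,0,1],[-0.036,0.0445,0,1],[-0.036,0.0445,0,1],[-0.036,0.0445,0,1],[-0.036,0.0445,0,1],[-0.036,0.0445,0,1],[-0.036,0.0445,0,1],[-0.036,0.0445,0,1]]' 0 30 && python3 -m crank '[[0,0,0,1],[0,0,0,1],[0,0,0,0.5],[0,0,-0.2,0],[0,0,-0.3,0],[0,0,-0.3,0],[0,0,-0.3,0],[0,0,-0.15,0],[0,0,-0.06,0],[0,0,0,0],[0,0,0,0]]'
cat > q.py <<'E'
from h import *
p=np.array([.5777,-.1574]);a=np.radians(-14.13);ex=np.array([np.cos(a),np.sin(a)]);ey=np.array([-ex[1],ex[0]])
s=sense();R=Ro.from_rotvec(s['orientation']).as_matrix();q=s['tool_pos'][:2]-p
print(s['time_s'],'x',q@ex,'y',q@ey,'z',s['tool_pos'][2],'yaw',np.degrees(np.arctan2(R[1,1],R[0,1])),'F',s['wrist_force'][:2]@ex,s['wrist_force'].round(1))
E
python3 q.py
```

```text
time_s: 12.7
tool_pos: [0.4955, -0.1353, 0.3947]
orientation: [-0.65, -3.074, -0.0]
wrist_force: [-0.5, -0.2, -0.3]
width: 0.0003
grasp_force: 0.0
time_s: 13.8
tool_pos: [0.496, -0.1365, 0.2382]
orientation: [0.386, 3.117, -0.0]
wrist_force: [0.2, -0.3, 0.2]
width: 0.0
grasp_force: 0.0
13.8 x -0.08434839081445857 y 0.0002942855308894819 z 0.23824923066746484 yaw 75.89121841107477 F 0.27433678932959077 [ 0.2 -0.3  0.2]
```

```bash
python3 -m crank '[[0.032,-0.008,0,0],[0.032,-0.008,0,0],[0.032,-0.008,0,0],[0.032,-0.008,0,0],[0.032,-0.008,0,0],[0.016,-0.004,0,0],[0.016,-0.004,0,0],[0.016,-0.004,0,0],[0,0,0,0],[0,0,0,0]]' ; python3 q.py
```

```text
time_s: 14.8
tool_pos: [0.5198, -0.143, 0.2372]
orientation: [-0.387, -3.116, -0.0]
wrist_force: [-4.6, 0.6, 2.6]
width: 0.0006
grasp_force: 2.6
14.8 x -0.0597089391752198 y -0.00016216148036063115 z 0.23717708169643348 yaw 75.84621073994542 F -4.589899602149834 [-4.6  0.6  2.6]
```

```bash
python3 -m crank '[[0.008,-0.002,0,0],[0.008,-0.002,0,0],[0.008,-0.002,0,0],[0.008,-0.002,0,0],[0,0,0,0],[0,0,0,0]]' ; python3 q.py
```

```text
time_s: 15.4
tool_pos: [0.523, -0.1438, 0.2372]
orientation: [-0.386, -3.114, -0.001]
wrist_force: [-8.9, 2.0, 7.3]
width: 0.0003
grasp_force: 4.1
15.4 x -0.05634814642093009 y -0.00015777668220120255 z 0.23718063278387339 yaw 75.85073700702348 F -9.120235670278676 [-8.9  2.   7.3]
```

```bash
python3 -m crank '[[0.008,-0.002,0,0],[0.008,-0.002,0,0],[0,0,0,0],[0,0,0,0]]' ; python3 q.py
```

```text
time_s: 15.8
tool_pos: [0.5238, -0.144, 0.237]
orientation: [-0.386, -3.111, -0.002]
wrist_force: [-13.6, 2.0, 9.8]
width: 0.0003
grasp_force: 6.6
15.8 x -0.05550158544234556 y -0.00013976009056032842 z 0.2370062084481139 yaw 75.85093630552002 F -13.655711494474255 [-13.6   2.    9.8]
```

```bash
python3 -m crank '[[0.008,-0.002,0.006,0],[0.008,-0.002,0.006,0],[0,0,0,0],[0,0,0,0],[0,0,0,0]]' ; python3 q.py
python3 - <<'E'
from h import *
import cv2
t=get_image("top");s=get_image("scene")
a=cv2.resize(t[195:305,330:430],None,fx=4,fy=4,interpolation=2);b=cv2.resize(s[230:340,200:310],None,fx=4,fy=4,interpolation=2)
cv2.imwrite("pics/f1.png",np.hstack([a[:,:360],b])[:,:,::-1])
cv2.imwrite("pics/w5.png",get_image("wrist")[:,:,::-1])
E
```

```text
time_s: 16.3
tool_pos: [0.5245, -0.1442, 0.2371]
orientation: [-0.386, -3.107, -0.002]
wrist_force: [-13.4, 2.3, 3.4]
width: 0.0003
grasp_force: 7.3
16.3 x -0.054835508169312354 y -0.00016496528202143294 z 0.23710919710604406 yaw 75.84782881655445 F -13.57246660025399 [-13.4   2.3   3.4]
```

View pics/f1.png

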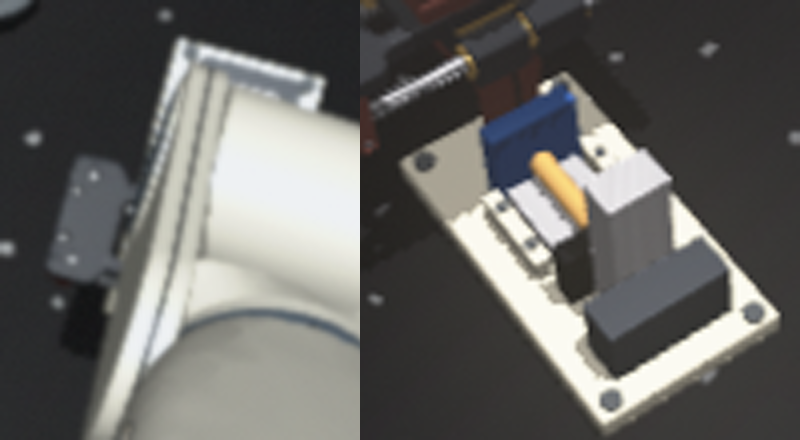

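The scene crop shows the block upright between jaw and anvil with the jaw up against it. It isn't clear yet whether the block touches the anvil, so I'll push on and watch the force.

```bash
for k in 1 ; do python3 -m crank '[[0.008,-0.002,0.002,0],[0.008,-0.002,0.002,0],[0,0,0,0],[0,0,0,0]]' >/dev/null; done; python3 q.py;  python3 -m crank '[[0.008,-0.002,0,0],[0.008,-0.002,0,0],[0,0,0,0],[0,0,0,0]]'>/dev/null; python3 q.py
python3 - <<'E'
from h import *
import cv2
s=get_image("scene")[:,:,::-1];o=cv2.imread("pics/scene1.png")
c=lambda s:cv2.resize(s[240:335,205:305],None,fx=4,fy=5,interpolation=2)
cv2.imwrite("pics/f2.png",np.hstack([c(o),c(s)]))
E
```

```text
16.85 x -0.054199527708846826 y -0.00014636839037244175 z 0.23712156137609625 yaw 75.85345377309146 F -19.126693470459337 [-18.9   3.2   5.6]
17.25 x -0.05352226930045509 y -0.0001743488277403711 z 0.2370949768741318 yaw 75.85455483776882 F -26.572321575470713 [-26.4   3.8  12. ]
```

View pics/f2.png

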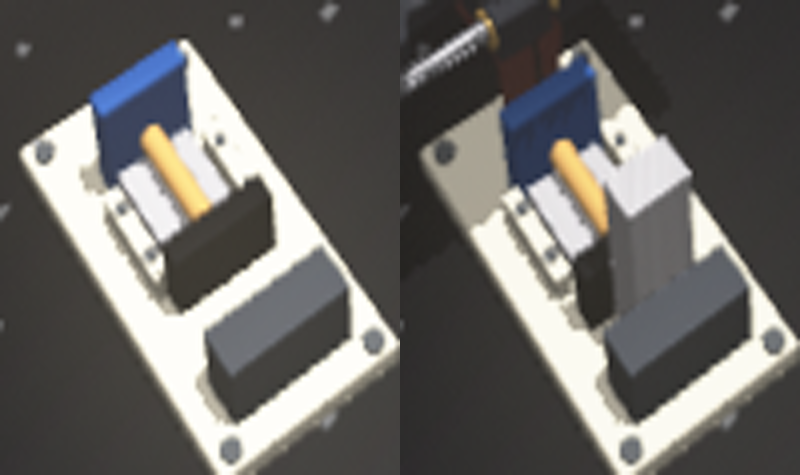

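The blue plate has moved about 3.9 px, or roughly 8 mm. The force now rises stiffly (26 N), so the block is clamped against the anvil. One check that it is steady, then hand in.

```bash
python3 -m crank '[[0,0,0.004,0],[0,0,0,0],[0,0,0,0],[0,0,0,0],[0,0,0,0]]'>/dev/null; python3 q.py; python3 -c "
from bench import *
print(sign_off())"
```

```text
17.8 x -0.05353158251986458 y -0.00014619536496705458 z 0.23712063228066455 yaw 75.85477187428386 F -25.123405692887967 [-24.8   4.2   7.2]
the job is handed in; nothing more can be done
None
```

The gauge block is standing in the wide holder's gap, about 2–3 mm off the jaw's middle by camera, and the jaw is holding it against the anvil at about 25 N; I handed the job in at 17.8 s, with the clamp judged from push force and jaw travel because the camera could not show the block-to-anvil contact.

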